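Unlock the cleaning pot and set it on the drain pad

TASK

The lidded steel pot on the grey parts-cleaner base is held down by a transport lock: slide the lock's black grip along its track, clear of the pot, all the way to the far end stop and leave it there. Then lift the pot by its arched handle off the base, keep it upright, and set it down gently, without dropping it, with its whole foot on the round rubber pad lying on the bench. Leave everything else on the bench where it is.

Things in the scene. Friction and masses are not known exactly. Their poses are not given: they have to be found in the camera images.
- stand: Fixed grey parts-cleaner base with an aluminium top, 205 x 200 mm, 40 mm high (top at z = 40 mm in its own frame). Origin: on the bench, under the place where the pot stands; in its frame the base spans x -130 to +75 mm, y -100 to +100 mm. Its -x side carries the lock's track, which runs along its y. Four 4 mm high studs surround the pot's foot.
- lock (a joint): Transport lock slide, m: 0 at the locked end stop, 0.065 at the open end stop; grows along the stand's +y. Starts within 12 mm of 0, where its 20 mm wide flat tongue (underside 49 mm above the bench) lies over the front of the pot's foot and stops it being lifted; the open stop is at the empty end of the track. It takes about 3 N and stays where it is left.
- lock_top (a point): Centre of the top of the lock's black grip: a block 26 mm (stand's x) by 16 mm (stand's y, the sliding direction) and 40 mm high; top 96 mm above the bench. In the stand's frame it lies at x -95 mm, y -12 mm + the joint value. Below the grip is a 30 x 30 mm aluminium carriage (top 56 mm above the bench).
- pot: Loose closed steel pot, about 0.45 kg. Origin: centre of its underside, z up. Foot flange 104 mm diameter, 6 mm thick; body 74 mm diameter; lid top 75 mm up. An arched handle stands on the lid: two 8 mm uprights at y +-34 mm carry a black bar along the pot's y.
- pot_handle (a point): Centre of the handle's black bar, 125 mm above the pot's underside: bar 14 mm wide (pot's x), 14 mm high, 74 mm long (pot's y), of which about 55 mm is free between the uprights; 43 mm free space under it.
- drain_pad: Fixed round dark rubber pad, 134 mm diameter, 4 mm thick, flat on the bench. Origin: centre of its underside. The pot goes here.
- square_mat: Fixed square dark rubber mat, 90 x 90 x 4 mm, in the middle of the bench between base and round pad; not the target. Origin: centre of its underside.
- movement: Loose brass watch movement, 30 mm diameter, 8 mm high, lying on the square mat. Leave alone. Origin: centre of its underside.
- loupe: Loose black eye loupe, cone 34 mm diameter at the foot, 26 mm high. Leave alone. Origin: centre of its underside.
- oil_jar: Loose amber jar, 44 mm diameter, 65 mm high. Leave alone. Origin: centre of its underside.
- parts_tin: Loose aluminium tin, 64 mm diameter, 30 mm high. Leave alone. Origin: centre of its underside.
- screwdriver: Loose screwdriver, 170 mm long, lying on the right of the bench. Leave alone. Its x runs along the tool.
- brush: Loose brush, 180 mm long, lying on the left of the bench. Leave alone. Its x runs along the tool.
- screw_cup: Loose small steel bowl, 60 mm diameter, 35 mm high. Leave alone. Origin: centre of its underside.
Things that resemble listed ones, but are neither listed nor needed, are in the scene too. Leave any orange or yellow look-alike of the drain_pad alone.

How it is judged:
On the way, in this order (a step that is already met when the one before it is completed fails the run):
1. the lock is slid to its open end stop (within 4 mm) with the pot still standing in its place on the base (value of joint lock above 0.061 m and distance between pot and stand below 0.046 m), for 0.2 s.
2. the pot is lifted off the base (underside 15 mm or more above the base's top) with the lock open (z of pot in the frame of stand above 0.055 m and horizontal distance between pot and stand below 0.15 m and value of joint lock above 0.06 m), for 0.05 s.
At the end, for the whole second after the job is handed in: The lock is at its open end stop (within 5 mm), and the pot stands upright, released and at rest on the round pad with its whole foot on it (pot axis within 16 mm of the pad's centre). No bystander has been moved more than 3 cm (value of joint lock above 0.06 m and horizontal distance between pot and drain_pad below 0.016 m and z of pot in the frame of drain_pad between 0.001 and 0.007 m and angle between pot's own z axis and vertical below 0.06 rad and linear speed of pot below 0.02 m/s); the robot touches nothing.
It fails at once if the pot is tipped more than about 35 degrees (angle between pot's own z axis and vertical above 0.6 rad).
It fails at once if the pot is dropped onto the pad from about 2 cm or more (falling free at over 0.6 m/s near the pad) (horizontal distance between pot and drain_pad below 0.07 m and linear speed of pot above 0.6 m/s and contact force between the fingers and pot below 0.1 N).
It fails at once if a bystander (movement, loupe, jar, tin, bowl, screwdriver or brush) is moved more than 3 cm (distance of any of movement, loupe, oil_jar, parts_tin, screwdriver, brush, screw_cup from where it was at the start of the episode above 0.03 m).
It also fails if it takes over 51 s, if anything falls off the work surface, if the arm or the gripper's body presses on something with over 40 N, if the wrist force passes 120 N, or if a joint passes its speed limit or range.

ROBOT

A 6-joint arm with a two-finger parallel gripper is mounted at the origin on the work surface. World frame = base frame: x ahead of the robot, y to its left, z up, the work surface at z = 0. Lengths are in m, angles in rad, forces in N, time in s.
With the tool pointing down it reaches from about 0.225 to 0.875 m from the base axis. Payload 3.4 kg.
Tool frame: the origin (TCP) lies between the finger pads; the fingertips stand 14 mm ahead of it and the grasp point (between the pads) lies 5 mm behind it; z points along the fingers, y is the direction in which the jaws open and shut (so a half turn about z gives the same grasp; the last joint's range is limited). The gripper opens to 85 mm and grips with 20 to 120 N. Pads are 22 mm wide; open, the fingers measure 114 mm over their backs; the gripper's body (76 mm by 85 mm) begins 54 mm behind the grasp point. The pads swing forward as they close: fully open they stand 13 mm farther back than shut.
Start: joints at [-1.229, 0.276, 1.505, -0, 1.361, -0.121], TCP at [0.257, -0.515, 0.245] pointing down, gripper open.
Joint ranges: [-2.89, 2.89], [-0.75, 2.08], [0.22, 2.7], [-1.18, 4.32], [0.11, 2.71], [-2.7, 2.7]. Speed limits (rad/s): [2.57, 2.57, 3.14, 3.14, 3.14, 3.14].

INTERFACE

Orientations are given as a unit quaternion [w, x, y, z].
In Python, from rig import manip, get_image, job gives the robot as it stands. The module is installed in compiled form; this text tells all that it offers.
- The arm moves only by the tool step_arm, never from a script. Its argument "moves" is one flat list of numbers, 5 for each row, row after row: the shift along the tool's x, y, z as a fraction of full scale, then the turn about the tool's z as a fraction of full scale, then the gripper's target within -1 to 1 (shut at 1, half-way at 0, fully open at -1). In form: [dx, dy, dz, twist, hand, dx, dy, dz, twist, hand, ...]. A call has 1 to 5 rows; each row is the pose to reach, as a shift and turn from the pose commanded when the call began, along the tool's axes at that moment, turning the shorter way round; what a row does not reach only later rows make up. Full scale, the value 1, is 500 mm for a shift and pi rad for a turn. A row lasts 1/10 s, in which the tool goes at most 50 mm and 8.59 degrees, less where a joint would pass 70% of its speed; a pose out of reach is approached as far as the arm can. A call with a number of a shift or a turn outside -1 to 1 is refused whole. A call with a gripper value outside its range is refused whole. The fingers move at their own pace and stop on an object; "force" is the grip in N (left out, the last holds). Time passes only in rows, so rows that repeat a pose let the fingers close. It gives the time, the measured TCP pose, the force and the opening at its end, in the units of the state.
- manip.get_state(): the state, without advancing time (a new reading comes with each control period).
- get_image(name): name is "side" or "top"; returns a dict with "frame" (480x640x3 uint8, blue, green, red), "fx", "fy", "cx", "cy" (pixels), "rvec" (rotation vector, rad) and "tvec" (3), from world to camera coordinates, as OpenCV has them. Camera axes: x right, y down, z forward; pixel columns grow to the right and rows downward; lengths in m; the calibration is good to about 2 mm. A picture is of the moment at which its call begins. There is no depth.
- job.sign_off(): hands the job in, once; it reports no verdict.
The state is a dict: "clock": time; "qpos": joint angles; "qd": joint speeds; "effort": joint torques, N m; "position": TCP position; "ee_rot": TCP orientation; "contact_force": force on the tool from outside, world axes, zero at the start; "moment": the same for the moment, N m; "width": finger opening in m.
Only numpy, scipy, OpenCV 4.12 (cv2) and the standard library are available. Lean on these libraries where they do the work, as an engineer would, in place of code of your own. Each camera call takes 0.05 s, during which the arm holds its last target. There are 200 camera calls.

## Working session

There is one attempt and no reset: what is moved stays moved. The work goes in short steps, Python scripts to look and compute and a tool call to move; the robot and the scene stay as the last step left them, time stands still between calls to the robot, and variables do not carry over. Pictures are saved under pics/ and viewed, about 8 in all and at most 12, crops included, and the job is handed in when it is done.

Besides the shell and the picture viewer there is one more tool, called as a command line: name --argument value ..., lists and objects as JSON in quotes. step_arm: Moves the arm, as the interface text tells. Its arguments: {"type":"object","properties":{"moves":{"type":"array","items":{"type":"number","minimum":-1,"maximum":1}},"force":{"type":"number"}},"required":["moves"]}

```bash
mkdir -p pics; cat > h.py <<'E'
import numpy as np, cv2
from rig import manip, get_image, job
def P(im):
    R=cv2.Rodrigues(np.array(im["rvec"],float))[0]; t=np.array(im["tvec"],float).ravel()
    K=np.array([[im["fx"],0,im["cx"]],[0,im["fy"],im["cy"]],[0,0,1.]]); return K,R,t
def cast(im,uv,z):
    K,R,t=P(im); c=-R.T@t; d=R.T@np.linalg.inv(K)@np.array([uv[0],uv[1],1.]); return c+d*(z-c[2])/d[2]
def proj(im,p):
    K,R,t=P(im); q=K@(R@np.array(p,float)+t); return q[:2]/q[2]
E
python3 - <<'E'
from h import *
import pickle
ims={n:get_image(n) for n in("top","side")}
pickle.dump(ims,open("ims.pkl","wb"))
for n,i in ims.items():
    cv2.imwrite(f"pics/{n}0.png",i["frame"]); K,R,t=P(i); print(n,K[0,0],-R.T@t,R[2])
print(manip.get_state())
E
```

```text
top 591.3084009229474 [ 0.38893125 -0.02012444  1.60954912] [ 0.09464371  0.00932242 -0.99546756]
side 447.4365695894888 [0.45134178 0.91275643 0.82410749] [ 0.09153174 -0.79727885 -0.59663085]
{'clock': 0.1, 'qpos': array([-1.22901228e+00,  2.76564999e-01,  1.50600952e+00, -1.02955546e-05,
        1.36069104e+00, -1.20969778e-01]), 'qd': array([ 0.00088921, -0.00013855, -0.0030397 , -0.0017573 , -0.00011339,
       -0.0002604 ]), 'effort': array([ 7.87981025e-04, -4.17697299e+01, -2.46405619e+01, -3.15589814e-04,
        5.81047585e-03,  1.58829067e-05]), 'position': array([ 0.25654615, -0.51410143,  0.24450603]), 'ee_rot': array([-8.30808675e-04,  9.73350979e-01,  2.29318930e-01, -9.71662513e-05]), 'contact_force': array([-0.40246751,  1.42724446,  1.1360458 ]), 'moment': array([-0.00529031, -0.05639601, -0.03781758]), 'width': 0.0858155311409584}
```

View pics/top0.png

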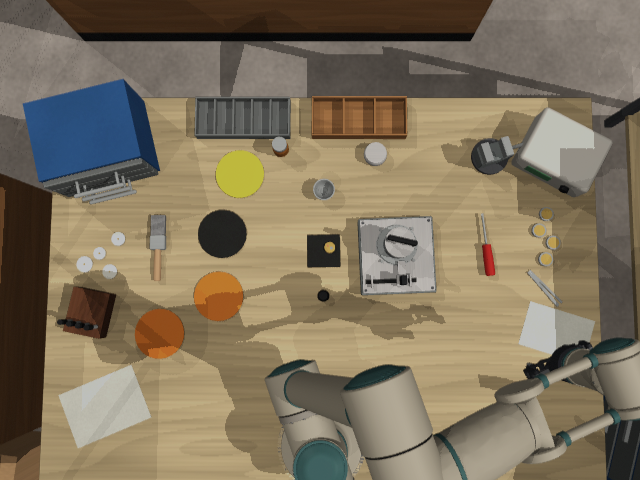

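View pics/side0.png

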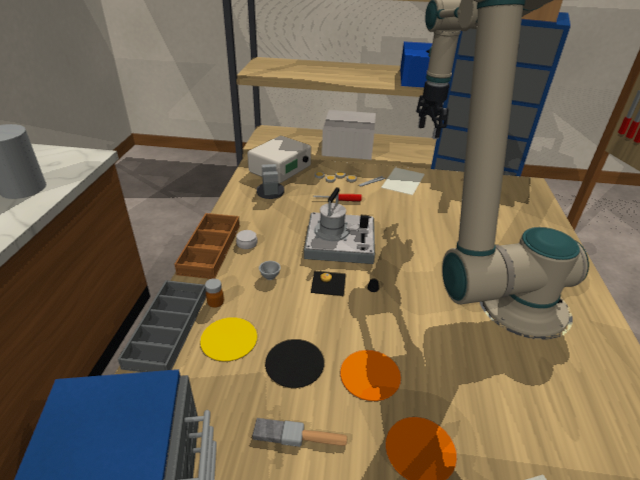

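The top view shows the base around (397,255), the pot at (399,243) with its black bar at about (402,240), and the lock grip near (404,281). These could be mistaken for the pad: the black disc (222,233), the yellow disc (240,174), the orange discs (218,296) and (160,333), and the square mat (323,250). By the description, the pad is the black round disc. The small black loupe at (323,296) is not the lock grip. Next I'll take a close crop of the base and measure.

```bash
python3 - <<'E'
from h import *
import pickle
ims=pickle.load(open("ims.pkl","rb"))
t,s=ims["top"],ims["side"]
a=cv2.resize(t["frame"][205:305,350:445],None,fx=5,fy=5,interpolation=cv2.INTER_CUBIC)
b=cv2.resize(s["frame"][180:270,295:385],None,fx=5,fy=5,interpolation=cv2.INTER_CUBIC)
c=np.zeros((500,475+450,3),np.uint8);c[:,:475]=a;c[:450,475:]=b
c=cv2.resize(c,(800,432));cv2.imwrite("pics/crop.png",c)
# pad
g=t["frame"].max(2); m=(g<60).astype(np.uint8)
cs,_=cv2.findContours(m,cv2.RETR_EXTERNAL,cv2.CHAIN_APPROX_NONE)
for k in cs:
    (x,y),w,an=r=cv2.minAreaRect(k)
    if cv2.contourArea(k)>20 and 150<x<450 and 190<y<310:
        M=cv2.moments(k);u=(M["m10"]/M["m00"],M["m01"]/M["m00"]);print(np.round(r[0],1),np.round(w,1),round(an,1),np.round(u,1),cv2.contourArea(k),np.round(cast(t,u,.004),4))
# base
hsv=cv2.cvtColor(t["frame"],cv2.COLOR_BGR2HSV)
m=((hsv[...,1]<40)).astype(np.uint8); m[:,:340]=0;m[:,460:]=0;m[:205]=0;m[305:]=0
k=max(cv2.findContours(m,cv2.RETR_EXTERNAL,cv2.CHAIN_APPROX_NONE)[0],key=cv2.contourArea)
r=cv2.minAreaRect(k);print(r)
B=[cast(t,p,.04) for p in cv2.boxPoints(r)]
print(np.round(B,4),[np.linalg.norm(B[i]-B[i-1]).round(4) for i in range(4)])
E
```

```text
[323.  295.5] [11. 10.] 90.0 [323.  295.4] 90.0 [ 0.3984 -0.0069  0.004 ]
[384.5 280.5] [ 3. 23.] 90.0 [385.5 280.7] 58.0 [ 0.4386 -0.1761  0.004 ]
[403.  279.5] [9. 6.] 90.0 [403.  279.7] 50.0 [ 0.4413 -0.2234  0.004 ]
[401.7 240.1] [29.6  4.9] 13.2 [401.9 240.1] 115.5 [ 0.5492 -0.2214  0.004 ]
[323.  250.5] [31. 32.] 90.0 [323.1 250.6] 984.5 [ 0.5199 -0.0066  0.004 ]
[221.5 233.5] [47. 47.] 90.0 [221.8 233.4] 1723.5 [0.5664 0.2706 0.004 ]
((396.5103759765625, 255.2495574951172), (76.14226531982422, 75.35128021240234), 87.61405944824219)
[[ 0.6026 -0.0982  0.04  ]
 [ 0.6115 -0.2994  0.04  ]
 [ 0.4088 -0.3049  0.04  ]
 [ 0.3999 -0.1062  0.04  ]] [np.float64(0.2029), np.float64(0.2014), np.float64(0.2028), np.float64(0.1989)]
```

View pics/crop.png

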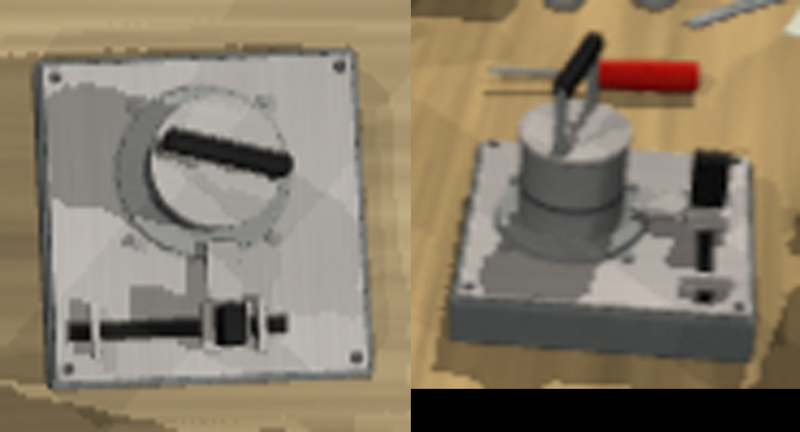

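```bash
cat >> h.py <<'E'
def yaw_of(st):
    w,x,y,z=st["ee_rot"]; return np.degrees(np.arctan2(2*(x*y+w*z),1-2*(y*y+z*z)))
def go(p,yaw):
    "numbers for step_arm to world p with tool-x yaw (deg)"
    from scipy.spatial.transform import Rotation as Ro
    st=manip.get_state(); q=st["ee_rot"]; R=Ro.from_quat(np.r_[q[1:],q[0]]).as_matrix()
    d=(R.T@(np.array(p)-st["position"]))/.5
    dy=(yaw-yaw_of(st)+90)%180-90
    print("now",st["clock"].round(2),st["position"].round(4),round(yaw_of(st),1),"q6",st["qpos"][5].round(2),"w",st["width"].round(4),"F",st["contact_force"].round(1),"moves",d.round(4),"twist",round(-dy/180,4), "tilt",R[:,2].round(3))
E
python3 - <<'E'
from h import *
import pickle
ims=pickle.load(open("ims.pkl","rb"));t,s=ims["top"],ims["side"]
hsv=cv2.cvtColor(t["frame"],cv2.COLOR_BGR2HSV)
# base edges from top: fit each side's contour points, mid-part
m=((hsv[...,1]<40)).astype(np.uint8); m[:,:340]=0;m[:,460:]=0;m[:205]=0;m[305:]=0
k=max(cv2.findContours(m,cv2.RETR_EXTERNAL,cv2.CHAIN_APPROX_NONE)[0],key=cv2.contourArea)[:,0]
x0,y0,w,h=cv2.boundingRect(k)
W=np.array([cast(t,p,.04) for p in k])[:,:2]; c=(W.max(0)+W.min(0))/2
for n,sel in dict(N=W[:,0]>c[0]+.08,S=W[:,0]<c[0]-.08,E=W[:,1]<c[1]-.08,Wt=W[:,1]>c[1]+.08).items():
    o=1 if n in"NS" else 0
    q=W[sel&(abs(W[:,o]-c[o])<.08)]
    l=cv2.fitLine(q.astype(np.float32),cv2.DIST_HUBER,0,.001,.001).ravel();print(n,l[2:].round(4),np.degrees(np.arctan(l[1]/l[0])).round(2))
# bar
m=(t["frame"].max(2)<60).astype(np.uint8)
for z,b in((.172,(385,225,420,255)),(.096,(397,272,410,288))):
    mm=np.zeros_like(m);mm[b[1]:b[3],b[0]:b[2]]=m[b[1]:b[3],b[0]:b[2]]
    pts=np.argwhere(mm)[:,::-1]
    Q=np.array([cast(t,p,z) for p in pts])[:,:2].astype(np.float32)
    l=cv2.fitLine(Q,cv2.DIST_L2,0,.01,.01).ravel()
    d=np.array(l[:2]);pr=(Q-Q.mean(0))@d
    print("top",z,Q.mean(0).round(4),"dir",l[:2].round(3),"len",pr.min(),pr.max(),"side px",proj(s,[*Q.mean(0),z]).round(1))
ms=(s["frame"].max(2)<60).astype(np.uint8)
cs,_=cv2.findContours(ms,cv2.RETR_EXTERNAL,cv2.CHAIN_APPROX_NONE)
for k in cs:
    x,y,w,h=cv2.boundingRect(k)
    if cv2.contourArea(k)>15 and 300<x<380 and 180<y<260: print("side",x,y,w,h)
go([.45,-.225,.2],2)
E
```

```text
N [ 0.6058 -0.2017] -87.47
S [ 0.4054 -0.1993] -87.47
E [ 0.5062 -0.3002] 2.46
Wt [ 0.507  -0.1034] 2.61
top 0.172 [ 0.5307 -0.1981] dir [0.072 0.997] len -0.036944456 0.037553627 side px [333.3 192.2]
top 0.096 [ 0.4383 -0.2131] dir [ 0.974 -0.228] len -0.012635022 0.013286711 side px [363.4 214.6]
side 361 233 4 10
side 360 215 10 13
side 328 188 11 15Traceback (most recent call last):
  File "<stdin>", line 28, in <module>
  File "h.py", line 18, in go
    print("now",st["clock"].round(2),st["position"].round(4),round(yaw_of(st),1),"q6",st["qpos"][5].round(2),"w",st["width"].round(4),"F",st["contact_force"].round(1),"moves",d.round(4),"twist",round(-dy/180,4), "tilt",R[:,2].round(3))
                ^^^^^^^^^^^^^^^^^
AttributeError: 'float' object has no attribute 'round'
```

```bash
sed -i 's/st\["clock"\].round(2)/round(float(st["clock"]),2)/' h.py
python3 - <<'E'
from h import *
import pickle
ims=pickle.load(open("ims.pkl","rb"));t,s=ims["top"],ims["side"]
m=(t["frame"].max(2)<60)
for z,b in((.172,(385,225,420,255)),(.096,(397,272,410,288))):
    pts=np.argwhere(m[b[1]:b[3],b[0]:b[2]])[:,::-1]+np.array(b[:2])
    Q=np.array([cast(t,p,z) for p in pts])[:,:2]
    S,V=np.linalg.eigh(np.cov(Q.T)); r=cv2.minAreaRect((Q*1000).astype(np.float32))
    print(Q.mean(0).round(4),V[:,1].round(3),np.sqrt(S*12).round(4),r)
for r in m[230:252,384:420]: print("".join(".#"[int(v)] for v in r))
go([.45,-.22,.2],2.5)
E
```

```text
[ 0.5307 -0.1981] [0.072 0.997] [0.0303 0.0752] ((516.095947265625, -196.5318145751953), (72.01824188232422, 46.6708869934082), 78.73434448242188)
[ 0.4383 -0.2131] [-0.974  0.228] [0.022  0.0232] ((438.96490478515625, -215.512939453125), (22.94631004333496, 23.0698299407959), 0.1758766919374466)
....................................
....................................
....................................
....................................
....................................
.....##.............................
....########........................
....############....................
...#################................
...######################...........
#......######################.......
...........######################...
................#################...
....................#############...
........................#########...
............................####....
....................................
#...................................
....................................
.#..................................
.#..................................
..#.................................Traceback (most recent call last):
  File "<stdin>", line 11, in <module>
  File "h.py", line 18, in go
    print("now",round(float(st["clock"]),2),st["position"].round(4),round(yaw_of(st),1),"q6",st["qpos"][5].round(2),"w",st["width"].round(4),"F",st["contact_force"].round(1),"moves",d.round(4),"twist",round(-dy/180,4), "tilt",R[:,2].round(3))
                                                                                                                        ^^^^^^^^^^^^^^^^^
AttributeError: 'float' object has no attribute 'round'
```

```bash
sed -i 's/st\["width"\].round(4)/round(float(st["width"]),4)/' h.py
python3 - <<'E'
from h import *
import pickle
ims=pickle.load(open("ims.pkl","rb"));t,s=ims["top"],ims["side"]
m=(t["frame"].max(2)<60).astype(np.uint8)
n,L,st,ce=cv2.connectedComponentsWithStats(m)
pts=np.argwhere(L==L[240,402])[:,::-1]; Q=np.array([cast(t,p,.172) for p in pts])[:,:2]
S,V=np.linalg.eigh(np.cov(Q.T)); print("bar",Q.mean(0).round(4),V[:,1],np.sqrt(S*12), "side", proj(s,[*Q.mean(0),.165]))
g=cast(t,(403.3,279.8),.096); print("grip",g.round(4),"side",proj(s,g))
a=np.radians(2.5);R=np.array([[np.cos(a),-np.sin(a)],[np.sin(a),np.cos(a)]]);o=np.array([.5065,-.2015])+R@[.0275,0]
print("stand",o,"grip in stand",R.T@(g[:2]-o),"bar in stand",R.T@(Q.mean(0)-o),"open",o+R@[-.095,.053])
go([*g[:2],.2],2.5)
E
```

```text
bar [ 0.5324 -0.2003] [0.2205379 0.9753784] [0.01227018 0.07257358] side [332.65148196 193.8834869 ]
grip [ 0.4382 -0.2125  0.096 ] side [363.47417077 214.67089827]
stand [ 0.53397383 -0.20030047] grip in stand [-0.09623256 -0.00803368] bar in stand [-0.00156434  0.00011138] open [ 0.43675242 -0.15149475]
now 0.1 [ 0.2565 -0.5141  0.2445] 26.5 q6 -0.12 w 0.0858 F [-0.4  1.4  1.1] moves [ 0.5943 -0.3774  0.0898] twist 0.1334 tilt [-0.001  0.002 -1.   ]
```

step_arm --moves '[0.594,-0.377,0.06,0.133,-1,0.594,-0.377,0.06,0.133,-1,0.594,-0.377,0.06,0.133,-1,0.594,-0.377,0.06,0.133,-1,0.594,-0.377,0.06,0.133,-1]' --force 40

```text
clock: 0.6
position: [0.3848, -0.3011, 0.2238]
ee_rot: [-0.0, 1.0, 0.022, -0.0]
contact_force: [1.6, -1.1, 0.0]
width: 0.0854
```

```bash
python3 -c "
from h import *
go([.438,-.2125,.2],2.5)"
```

```text
now 0.6 [ 0.3848 -0.3011  0.2238] 2.5 q6 0.72 w 0.0854 F [ 1.6 -1.1  0. ] moves [ 0.1142 -0.1722  0.0476] twist 0.0002 tilt [-0.  0. -1.]
```

step_arm --moves '[0.114,-0.172,0.1,0,-1,0.114,-0.172,0.1,0,-1,0.114,-0.172,0.1,0,-1,0.114,-0.172,0.1,0,-1]'

```text
clock: 1.0
position: [0.4372, -0.2125, 0.173]
ee_rot: [-0.001, 1.0, 0.024, -0.001]
contact_force: [-0.3, 0.2, 0.2]
width: 0.0859
```

```bash
python3 -c "
from h import *
go([.438,-.2125,.082],2.5)"
```

```text
now 1.0 [ 0.4372 -0.2125  0.173 ] 2.8 q6 0.93 w 0.0859 F [-0.3  0.2  0.2] moves [0.0022 0.0003 0.182 ] twist 0.0016 tilt [-0.003  0.002 -1.   ]
```

step_arm --moves '[0.002,0,0.09,0,-1,0.002,0,0.182,0,-1,0.002,0,0.182,0,-1,0.002,0,0.182,0,1,0.002,0,0.182,0,1]'

```text
clock: 1.5
position: [0.4398, -0.2165, 0.0855]
ee_rot: [0.002, 1.0, 0.022, 0.002]
contact_force: [0.1, -0.6, 0.6]
width: 0.0589
```

step_arm --moves '[0,0,0,0,1,0,0,0,0,1,0,0,0,0,1,0,0,0,0,1]'

```text
clock: 1.9
position: [0.439, -0.2144, 0.0846]
ee_rot: [0.0, 1.0, 0.022, 0.001]
contact_force: [-0.3, 0.8, 6.3]
width: 0.0152
```

```bash
python3 - <<'E'
from h import *
im=get_image("top"); s=get_image("side")
a=cv2.resize(im["frame"][205:305,350:445],None,fx=4,fy=4); b=cv2.resize(s["frame"][170:270,285:385],None,fx=4,fy=4)
cv2.imwrite("pics/g1.png",np.hstack([a,b])); go([.4368,-.1515,.082],2.5)
E
```

```text
now 2.0 [ 0.439  -0.2144  0.0846] 2.6 q6 0.93 w 0.0155 F [-0.   1.4  6. ] moves [ 0.0013 -0.1259  0.0051] twist 0.0004 tilt [ 0.002 -0.001 -1.   ]
```

View pics/g1.png

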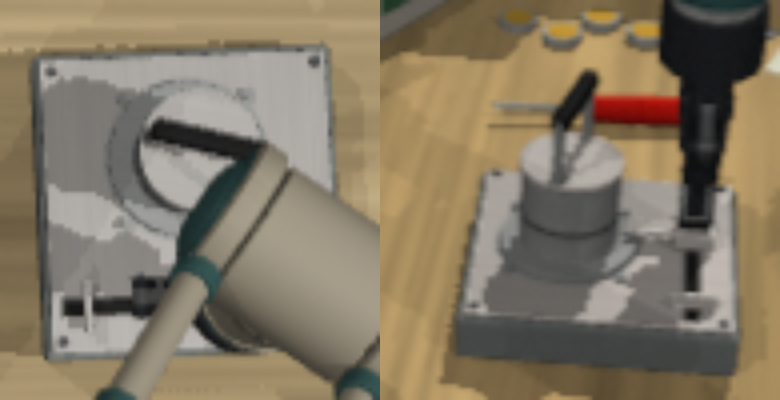

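The side view shows the fingers closed on the black grip (about (695,225) in the crop), at 15.5 mm against its 16 mm width. The pot is untouched. I'll slide the lock now.

step_arm --moves '[0,-0.04,0,0,1,0,-0.08,0,0,1,0,-0.115,0,0,1,0,-0.115,0,0,1,0,-0.115,0,0,1]'

```text
clock: 2.5
position: [0.4364, -0.1562, 0.0846]
ee_rot: [-0.0, 1.0, 0.023, 0.001]
contact_force: [-1.0, 2.8, 7.3]
width: 0.0155
```

step_arm --moves '[0,-0.006,0,0,1,0,-0.012,0,0,1,0,-0.012,0,0,1,0,-0.012,0,0,1]'

```text
clock: 2.9
position: [0.4362, -0.1517, 0.0846]
ee_rot: [0.001, 1.0, 0.023, 0.001]
contact_force: [-1.6, -1.4, 6.2]
width: 0.0153
```

step_arm --moves '[0,-0.005,0,0,1,0,-0.01,0,0,1,0,-0.01,0,0,1]'

```text
clock: 3.2
position: [0.4362, -0.1495, 0.0846]
ee_rot: [0.004, 1.0, 0.024, 0.001]
contact_force: [-3.4, -10.0, 3.2]
width: 0.0153
```

step_arm --moves '[0,-0.004,0,0,1,0,-0.004,0,0,1,0,-0.004,0,0,1]'

```text
clock: 3.5
position: [0.4362, -0.1493, 0.0846]
ee_rot: [0.005, 1.0, 0.024, 0.001]
contact_force: [-4.3, -15.3, 1.5]
width: 0.0152
```

step_arm --moves '[0,0.006,0,0,-1,0,0.006,0,0,-1,0,0.006,0,0,-1,0,0.006,0,0,-1,0,0.006,-0.08,0,-1]'

```text
clock: 4.0
position: [0.4319, -0.1449, 0.1198]
ee_rot: [-0.003, 1.0, 0.023, -0.005]
contact_force: [-0.1, 0.5, 0.9]
width: 0.0847
```

step_arm --moves '[0,0,-0.25,0,-1,0,0,-0.25,0,-1,0,0,-0.25,0,-1,-0.2,0,-0.25,0,-1,-0.2,0,-0.25,0,-1]'

```text
clock: 4.5
position: [0.3354, -0.1516, 0.2491]
ee_rot: [0.001, 1.0, 0.024, 0.001]
contact_force: [-1.1, -1.4, 0.5]
width: 0.0853
```

```bash
python3 - <<'E'
from h import *
im=get_image("top"); s=get_image("side")
a=cv2.resize(im["frame"][205:305,350:445],None,fx=4,fy=4); b=cv2.resize(s["frame"][170:270,285:385],None,fx=4,fy=4)
cv2.imwrite("pics/g2.png",np.hstack([a,b]))
m=(im["frame"].max(2)<60).astype(np.uint8)
n,L,S,ce=cv2.connectedComponentsWithStats(m)
for i in range(1,n):
    if 355<ce[i][0]<435 and 215<ce[i][1]<295 and S[i][4]>15: print(ce[i].round(1),S[i],cast(im,ce[i],.096).round(4),cast(im,ce[i],.172).round(4))
pb=L[240,402]
if pb:
    Q=np.array([cast(im,p,.172) for p in np.argwhere(L==pb)[:,::-1]])[:,:2];Se,V=np.linalg.eigh(np.cov(Q.T));print("bar",Q.mean(0),V[:,1],np.sqrt(Se*12))
go([.5324,-.2003,.26],-12.7)
E
```

```text
[401.8 240.1] [386 235  31  11 149] [ 0.54   -0.2095  0.096 ] [ 0.5324 -0.2     0.172 ]
[379.1 280.5] [376 276   7  10  66] [ 0.4362 -0.1508  0.096 ] [ 0.4338 -0.1443  0.172 ]
[396.8 280.5] [385 279  25   4  75] [ 0.4362 -0.196   0.096 ] [ 0.4339 -0.1872  0.172 ]
[368.  281.5] [366 280   5   4  20] [ 0.4336 -0.1224  0.096 ] [ 0.4313 -0.1173  0.172 ]
bar [ 0.53242379 -0.19999814] [0.21709476 0.97615053] [0.01234209 0.07313904]
now 4.6 [ 0.3298 -0.1495  0.2477] 2.5 q6 0.91 w 0.0852 F [ 0.6  0.8 -0.1] moves [ 0.4004  0.1191 -0.0266] twist 0.0843 tilt [-0.005  0.001 -1.   ]
```

View pics/g2.png

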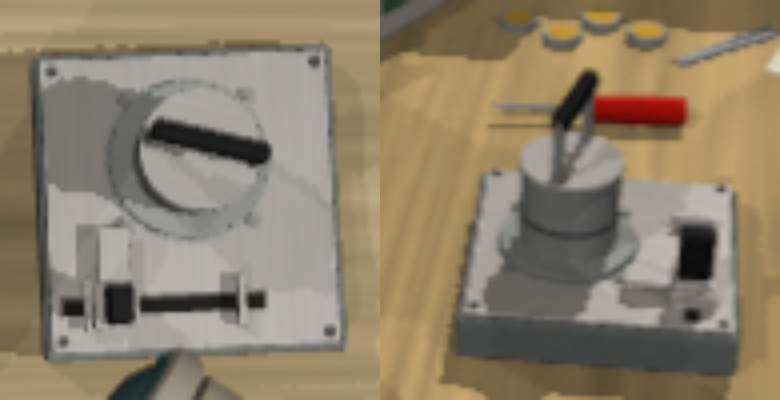

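The lock carriage is against the far bracket, with the grip at y=-0.151 against the expected -0.1515, and the pot is unmoved. Next is the handle, with the tool's x axis along the bar (yaw 77.4°).

step_arm --moves '[0.4,0.119,0,-0.416,-1,0.4,0.119,0,-0.416,-1,0.4,0.119,0,-0.416,-1,0.4,0.119,0,-0.416,-1,0.4,0.119,0,-0.416,-1]' --force 70

```text
clock: 5.1
position: [0.5438, -0.2029, 0.2467]
ee_rot: [0.001, 0.921, 0.391, 0.001]
contact_force: [-1.0, 0.2, -0.4]
width: 0.0851
```

```bash
python3 -c "
from h import *
go([.5324,-.2,.23],77.4)"
```

```text
now 5.1 [ 0.5438 -0.2029  0.2467] 46.0 q6 0.29 w 0.0851 F [-1.   0.2 -0.4] moves [-0.0117 -0.0205  0.0333] twist -0.1746 tilt [ 0.003 -0.    -1.   ]
```

step_arm --moves '[0,0,0,-0.175,-1,0,0,0,-0.175,-1,0,0,0,-0.175,-1,0,0,0,-0.175,-1,0,0,0,-0.175,-1]'

```text
clock: 5.6
position: [0.5384, -0.2014, 0.2478]
ee_rot: [-0.0, 0.782, 0.623, 0.0]
contact_force: [-0.5, -0.1, 0.6]
width: 0.0855
```

```bash
python3 -c "
from h import *
go([.5324,-.2,.158],77.4)"
```

```text
now 5.6 [ 0.5384 -0.2014  0.2478] 77.1 q6 -0.25 w 0.0855 F [-0.5 -0.1  0.6] moves [ 0.     -0.0123  0.1796] twist -0.0019 tilt [-0.  0. -1.]
```

step_arm --moves '[0,-0.012,0.09,-0.002,-1,0,-0.012,0.178,-0.002,-1,0,-0.012,0.178,-0.002,-1,0,-0.012,0.178,-0.002,-1]'

```text
clock: 6.0
position: [0.5324, -0.2005, 0.1593]
ee_rot: [-0.0, 0.781, 0.625, -0.0]
contact_force: [1.5, -0.1, 1.2]
width: 0.0857
```

```bash
python3 - <<'E'
from h import *
s=get_image("side"); t=get_image("top")
b=cv2.resize(s["frame"][140:260,275:395],None,fx=4,fy=4);a=cv2.resize(t["frame"][200:300,350:450],(480,480))
cv2.imwrite("pics/g3.png",np.hstack([a,b])[:,:]); go([.5324,-.2,.158],77.4)
E
```

```text
now 6.1 [ 0.534  -0.2014  0.1616] 77.4 q6 -0.26 w 0.0848 F [-0.  -0.3  0.3] moves [ 0.0021 -0.0037  0.0071] twist -0.0001 tilt [ 0.004 -0.002 -1.   ]
```

View pics/g3.png

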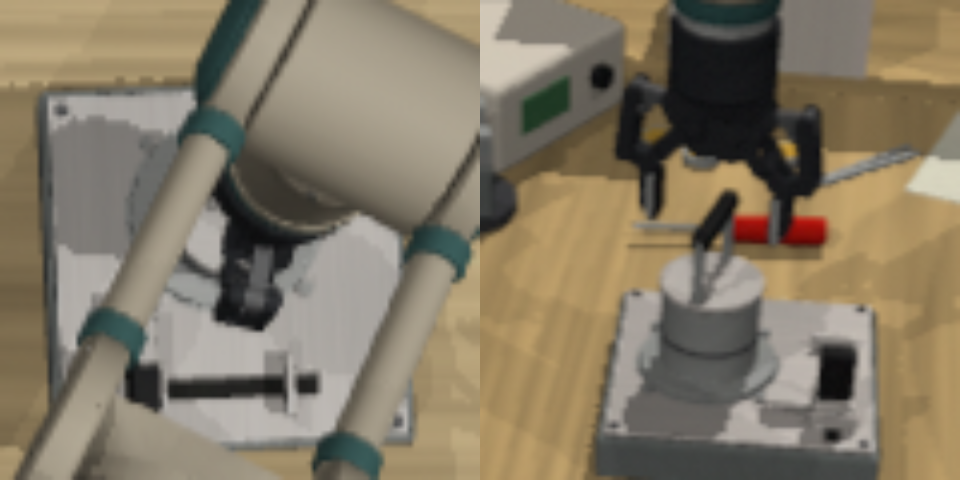

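The open fingers straddle the black bar (about (715,220) in the crop), and the lock is still at the far end. I'll go down 3 mm and close.

step_arm --moves '[0.002,-0.003,0.007,0,-1,0.002,-0.003,0.007,0,1,0.002,-0.003,0.007,0,1,0.002,-0.003,0.007,0,1,0.002,-0.003,0.007,0,1]'

```text
clock: 6.6
position: [0.5309, -0.1994, 0.156]
ee_rot: [0.0, 0.78, 0.625, 0.0]
contact_force: [-0.8, 0.1, -0.8]
width: 0.0282
```

step_arm --moves '[0,0,0,0,1,0,0,0,0,1,0,0,0,0,1,0,0,0,0,1]'

```text
clock: 7.0
position: [0.5313, -0.1994, 0.1559]
ee_rot: [0.0, 0.78, 0.625, 0.0]
contact_force: [2.1, 1.0, 0.8]
width: 0.0129
```

```bash
python3 -c "
from h import *
go([.5324,-.2,.158],77.4)"
```

```text
now 7.0 [ 0.5313 -0.1994  0.1559] 77.4 q6 -0.26 w 0.0129 F [2.1 1.  0.8] moves [-0.0007  0.0025 -0.0042] twist 0.0 tilt [ 0.001 -0.    -1.   ]
```

step_arm --moves '[0,0,-0.02,0,1,0,0,-0.05,0,1,0,0,-0.1,0,1,0,0,-0.16,0,1,0,0,-0.16,0,1]'

```text
clock: 7.5
position: [0.5326, -0.2003, 0.2397]
ee_rot: [0.004, 0.78, 0.625, 0.001]
contact_force: [0.1, 0.1, -3.7]
width: 0.0132
```

step_arm --moves '[0,0,0,0,1,0,0,0,0,1]'

```text
clock: 7.7
position: [0.5295, -0.1987, 0.2338]
ee_rot: [-0.002, 0.78, 0.625, -0.001]
contact_force: [-0.2, -0.2, -4.4]
width: 0.013
```

```bash
python3 - <<'E'
from h import *
s=get_image("side"); t=get_image("top")
b=cv2.resize(s["frame"][100:260,275:395],None,fx=3,fy=3);a=cv2.resize(t["frame"][200:300,350:450],(480,480))
cv2.imwrite("pics/g4.png",np.hstack([a,b])[:,:])
import pickle
t=pickle.load(open("ims.pkl","rb"))["top"]
# pad centre again by circle of contour at its top
m=(t["frame"].max(2)<60).astype(np.uint8);n,L,S,ce=cv2.connectedComponentsWithStats(m);i=L[233,222]
W=np.array([cast(t,p,.004) for p in np.argwhere(L==i)[:,::-1]]);print("pad",W.mean(0),np.ptp(W,0)[:2],cv2.minEnclosingCircle((W[:,:2]*1000).astype(np.float32)))
sp=pickle.load(open("ims.pkl","rb"))["side"]
m=(sp["frame"].max(2)<60).astype(np.uint8);n,L,S,ce=cv2.connectedComponentsWithStats(m);i=L[362,295]
W=np.array([cast(sp,p,.004) for p in np.argwhere(L==i)[:,::-1]]);print("pad side",cv2.minEnclosingCircle((W[:,:2]*1000).astype(np.float32)))
go([.5664,.2706,.24],77.4)
E
```

```text
pad [0.56643349 0.27058716 0.004     ] [0.12938767 0.12912859] ((566.42431640625, 270.30804443359375), 65.88591766357422)
pad side ((562.8038330078125, 277.63336181640625), 66.00155639648438)
now 7.8 [ 0.5297 -0.1988  0.2338] 77.4 q6 -0.26 w 0.0131 F [ 0.5  1.  -4.5] moves [ 0.9322 -0.1331 -0.011 ] twist 0.0 tilt [-0.004  0.002 -1.   ]
```

View pics/g4.png

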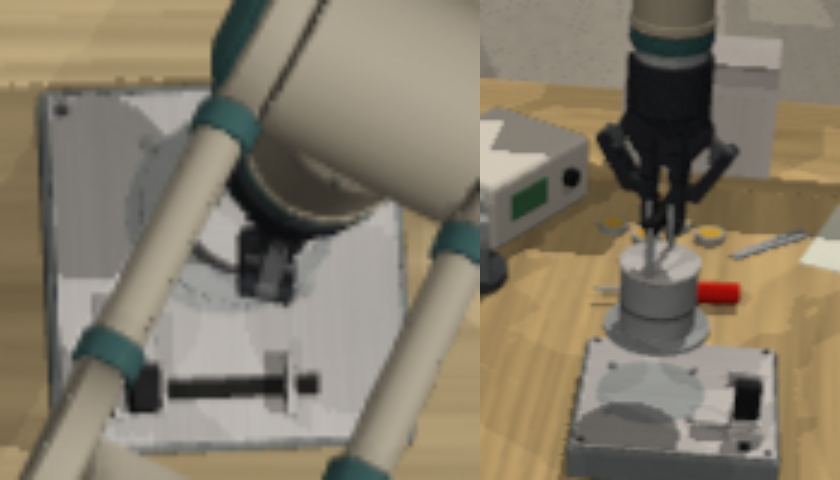

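The pot is clear of the base, hanging upright and carried with about 4.4 N. The lock is still open. I'll carry it over to the black pad.

step_arm --moves '[0.02,-0.003,0,0,1,0.06,-0.009,0,0,1,0.12,-0.017,0,0,1,0.18,-0.026,0,0,1,0.24,-0.034,0,0,1]'

```text
clock: 8.3
position: [0.5399, -0.0766, 0.2351]
ee_rot: [-0.001, 0.78, 0.625, -0.0]
contact_force: [0.6, -0.4, -4.1]
width: 0.0128
```

step_arm --moves '[0.06,-0.009,0,0,1,0.12,-0.017,0,0,1,0.18,-0.026,0,0,1,0.24,-0.034,0,0,1,0.3,-0.043,0,0,1]'

```text
clock: 8.8
position: [0.5515, 0.0746, 0.2351]
ee_rot: [-0.001, 0.78, 0.625, -0.0]
contact_force: [-0.1, -0.3, -4.5]
width: 0.0128
```

step_arm --moves '[0.06,-0.009,0,0,1,0.12,-0.017,0,0,1,0.18,-0.026,0,0,1,0.23,-0.033,0,0,1,0.27,-0.039,0,0,1]'

```text
clock: 9.3
position: [0.5617, 0.211, 0.2349]
ee_rot: [-0.001, 0.78, 0.626, -0.0]
contact_force: [-0.0, -0.7, -5.4]
width: 0.0129
```

```bash
python3 -c "
from h import *
go([.566,.272,.235],77.4)"
```

```text
now 9.3 [0.5617 0.211  0.2349] 77.5 q6 0.46 w 0.0129 F [-0.  -0.7 -5.4] moves [ 1.21e-01 -1.80e-02 -1.00e-04] twist 0.0004 tilt [-0.002  0.001 -1.   ]
```

step_arm --moves '[0.04,-0.006,0,0,1,0.08,-0.012,0.02,0,1,0.11,-0.016,0.06,0,1,0.121,-0.018,0.1,0,1,0.121,-0.018,0.13,0,1]'

```text
clock: 9.8
position: [0.5654, 0.2713, 0.1685]
ee_rot: [-0.001, 0.78, 0.626, -0.001]
contact_force: [-0.5, -0.2, -4.1]
width: 0.013
```

step_arm --moves '[0,0,0.02,0,1,0,0,0.02,0,1,0,0,0.02,0,1]'

```text
clock: 10.1
position: [0.567, 0.2697, 0.1609]
ee_rot: [0.0, 0.78, 0.625, 0.0]
contact_force: [0.6, 0.1, -3.7]
width: 0.0129
```

```bash
python3 - <<'E'
from h import *
go([.566,.272,.13],77.4)
s=get_image("side"); t=get_image("top")
b=cv2.resize(s["frame"][200:400,220:380],None,fx=2.5,fy=2.5);a=cv2.resize(t["frame"][180:290,170:258],(400,500))
st=manip.get_state()
cv2.imwrite("pics/g5.png",np.hstack([a,b]))
E
```

```text
now 10.1 [0.567  0.2697 0.1609] 77.4 q6 0.55 w 0.0129 F [ 0.6  0.1 -3.7] moves [ 0.004  -0.003   0.0617] twist 0.0 tilt [ 0.  0. -1.]
```

View pics/g5.png

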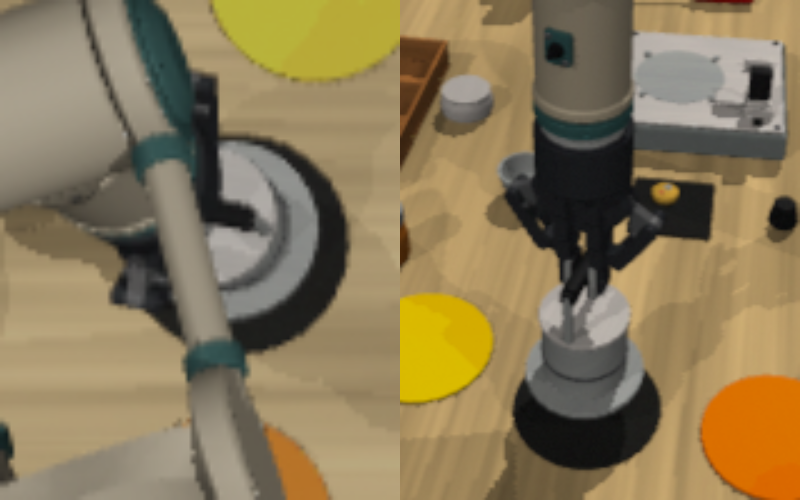

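The pot hangs upright above the black pad, with its foot ring at crop (585,372) and the pad at (587,412). I'll lower it close and compare the rims numerically.

step_arm --moves '[0.002,-0.002,0.02,0,1,0.003,-0.003,0.04,0,1,0.003,-0.003,0.06,0,1,0.003,-0.003,0.06,0,1,0.003,-0.003,0.06,0,1]'

```text
clock: 10.7
position: [0.5655, 0.2713, 0.13]
ee_rot: [-0.0, 0.78, 0.625, -0.001]
contact_force: [0.6, 0.3, -3.1]
width: 0.013
```

```bash
python3 - <<'E'
from h import *
go([.566,.272,.121],77.4)
s=get_image("side"); t=get_image("top"); pz=manip.get_state()["position"][2]-.1159
print("underside",pz)
for n,im,box in(("side",s,(265,325,325,388)),("top",t,(196,210,247,260))):
    f=im["frame"]; hsv=cv2.cvtColor(f,cv2.COLOR_BGR2HSV)
    x0,y0,x1,y1=box
    for nm,p in(("tcp on flange top",[*manip.get_state()["position"][:2],pz+.006]),("pad est",[.5664,.2706,.004])):
        print(n,nm,proj(im,p).round(1))
    pts=[proj(im,[.5664+.067*np.cos(a),.2706+.067*np.sin(a),.004]) for a in np.linspace(0,6.28,60)]
    g=f.copy();k=4;g=cv2.resize(g[y0-15:y1+15,x0-15:x1+15],None,fx=k,fy=k,interpolation=cv2.INTER_CUBIC)
    q=lambda P:((np.array(P)-[x0-15,y0-15]+.5)*k).astype(int)
    c=manip.get_state()["position"][:2]
    for p in pts: cv2.circle(g,tuple(map(int,q(p))),1,(0,255,255),-1)
    for a in np.linspace(0,6.28,60): cv2.circle(g,tuple(map(int,q(proj(im,[c[0]+.052*np.cos(a),c[1]+.052*np.sin(a),pz+.006])))),1,(0,0,255),-1)
    cv2.imwrite(f"pics/o_{n}.png",g)
A,B=cv2.imread("pics/o_top.png"),cv2.imread("pics/o_side.png");h=max(A.shape[0],B.shape[0])
A,B=[cv2.copyMakeBorder(v,0,h-v.shape[0],0,0,cv2.BORDER_CONSTANT) for v in(A,B)]
cv2.imwrite("pics/g6.png",np.hstack([A,B])[:,:800])
E
```

```text
now 10.7 [0.5655 0.2713 0.13  ] 77.4 q6 0.56 w 0.013 F [ 0.6  0.3 -3.1] moves [0.0017 0.0007 0.018 ] twist 0.0 tilt [-0.001 -0.001 -1.   ]
underside 0.014994773628679708
side tcp on flange top [293.3 354.8]
side pad est [293.3 359.4]
top tcp on flange top [220.3 232.8]
top pad est [221.8 233.4]
```

View pics/g6.png

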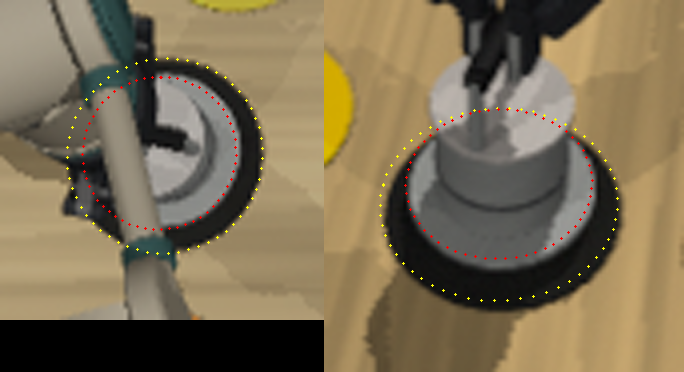

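Both views show the foot ring centred within the pad. The overlays in the side view are shifted by the same 2 px for pot and pad, which is calibration error. I'll lower gently.

step_arm --moves '[0.001,0,0.006,0,1,0.001,0,0.01,0,1,0.001,0,0.014,0,1,0.001,0,0.018,0,1,0.001,0,0.018,0,1]'

```text
clock: 11.3
position: [0.5657, 0.2718, 0.1213]
ee_rot: [-0.0, 0.78, 0.625, -0.0]
contact_force: [0.1, -0.9, -4.1]
width: 0.013
```

step_arm --moves '[0,0,0.002,0,1,0,0,0.004,0,1,0,0,0.004,0,1]'

```text
clock: 11.6
position: [0.5662, 0.2719, 0.1199]
ee_rot: [0.0, 0.78, 0.625, 0.0]
contact_force: [0.1, 0.3, -3.3]
width: 0.0131
```

step_arm --moves '[0,0,0.002,0,1,0,0,0.004,0,1,0,0,0.004,0,1]'

```text
clock: 11.9
position: [0.5663, 0.2719, 0.1198]
ee_rot: [0.001, 0.78, 0.625, 0.001]
contact_force: [-1.3, -0.9, 5.9]
width: 0.0126
```

The pot is in contact (+5.9 N, z stopped at the expected 0.120). I'll open and retreat straight up.

step_arm --moves '[0,0,-0.003,0,0.4,0,0,-0.003,0,-1,0,0,-0.003,0,-1,0,0,-0.003,0,-1,0,0,-0.003,0,-1]'

```text
clock: 12.4
position: [0.5659, 0.2719, 0.119]
ee_rot: [-0.0, 0.78, 0.625, -0.0]
contact_force: [0.0, 0.0, 0.7]
width: 0.0818
```

step_arm --moves '[0,0,0,0,-1,0,0,-0.04,0,-1,0,0,-0.1,0,-1,0,0,-0.2,0,-1,0,0,-0.28,0,-1]'

```text
clock: 12.9
position: [0.566, 0.272, 0.2612]
ee_rot: [0.0, 0.78, 0.625, 0.0]
contact_force: [0.7, -0.0, 0.3]
width: 0.0856
```

```bash
python3 -c "
from h import *
go([.4,.1,.3],77.4)"
```

```text
now 12.9 [0.566  0.272  0.2612] 77.4 q6 0.56 w 0.0856 F [ 0.7 -0.   0.3] moves [-0.408  -0.2491 -0.0779] twist 0.0001 tilt [ 0.001  0.    -1.   ]
```

step_arm --moves '[-0.4,-0.25,-0.08,0,-1,-0.4,-0.25,-0.08,0,-1,-0.4,-0.25,-0.08,0,-1,-0.4,-0.25,-0.08,0,-1,-0.4,-0.25,-0.08,0,-1]'

```text
clock: 13.4
position: [0.398, 0.1025, 0.2996]
ee_rot: [0.0, 0.78, 0.625, -0.0]
contact_force: [0.4, -0.4, 0.4]
width: 0.0853
```

```bash
python3 - <<'E'
from h import *
import pickle
go([.4,.1,.3],77.4)
t=get_image("top");cv2.imwrite("pics/f.png",t["frame"])
m=(t["frame"].max(2)<60).astype(np.uint8);n,L,S,ce=cv2.connectedComponentsWithStats(m)
for i in range(1,n):
    if S[i][4]>20 and 150<ce[i][0]<440 and 190<ce[i][1]<300: print(ce[i].round(1),S[i],"z.096",cast(t,ce[i],.096).round(4),"z.136",cast(t,ce[i],.136).round(4))
E
```

```text
now 13.4 [0.398  0.1025 0.2996] 77.4 q6 0.3 w 0.0853 F [ 0.4 -0.4  0.4] moves [-0.0041  0.005  -0.0007] twist 0.0001 tilt [ 0.    -0.001 -1.   ]
[220.7 234.3] [198 210  48  48 741] z.096 [0.5538 0.2568 0.096 ] z.136 [0.5495 0.2495 0.136 ]
[322.3 250.9] [307 235  33  32 945] z.096 [ 0.5116 -0.0055  0.096 ] z.136 [ 0.5083 -0.0058  0.136 ]
[273.  262.3] [270 260   8   7  28] z.096 [0.482  0.1209 0.096 ] z.136 [0.4795 0.1172 0.136 ]
[290.5 278.9] [286 268   9  29  44] z.096 [0.4396 0.0755 0.096 ] z.136 [0.4382 0.073  0.136 ]
[225.1 285.5] [225 273   2  26  26] z.096 [0.4222 0.2428 0.096 ] z.136 [0.4213 0.2358 0.136 ]
[379.1 280.5] [376 276   7  10  66] z.096 [ 0.4362 -0.1508  0.096 ] z.136 [ 0.4349 -0.1474  0.136 ]
[396.7 280.5] [385 279  25   4  77] z.096 [ 0.4363 -0.1958  0.096 ] z.136 [ 0.4351 -0.1911  0.136 ]
[213.  295.7] [212 282   4  28  52] z.096 [0.396  0.2734 0.096 ] z.136 [0.3958 0.2656 0.136 ]
[323.  295.3] [318 290  11  11 100] z.096 [ 0.3981 -0.0076  0.096 ] z.136 [ 0.3979 -0.0079  0.136 ]
```

View pics/f.png

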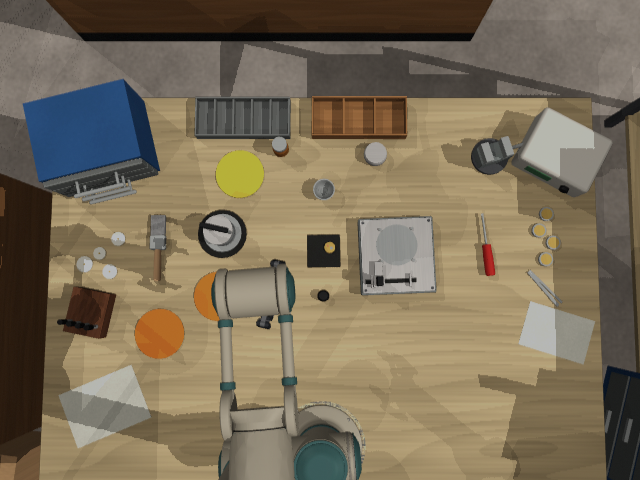

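The pot stands on the black pad at (222,233) with a black rim visible all round. The lock grip is at (379,280), unchanged, and the bystanders are where they were. One numeric check of the centring, then I hand in.

```bash
python3 - <<'E'
from h import *
t=get_image("top")
m=(t["frame"].max(2)<60).astype(np.uint8)
m=m[200:268,185:260]
cs,h=cv2.findContours(m,cv2.RETR_CCOMP,cv2.CHAIN_APPROX_NONE)
o=max(cs,key=cv2.contourArea); (a,b),r=cv2.minEnclosingCircle(o)
hole=np.vstack([c for c,hh in zip(cs,h[0]) if hh[3]>=0 and cv2.contourArea(c)>15]); (c,d),r2=cv2.minEnclosingCircle(hole)
pad=cast(t,(a+185,b+200),.004); pot=cast(t,(c+185,d+200),.010)
e=np.linalg.norm((pad-pot)[:2]); print("pad",pad,r,"pot",pot,r2,"offset",e)
st=manip.get_state(); print(np.abs(st["qd"]).max())
if e<.010: print("handing in",job.sign_off())
E
```

```text
pad [0.56731396 0.27103842 0.004     ] 24.377655029296875 pot [0.56882215 0.27033212 0.01      ] 20.566789627075195 offset 0.0016653745108840426
0.0726069905681449
the job is handed in; nothing more can be done
handing in None
```

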